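# Wedge the spigot locator into its tapered dovetail way and set the pipe on it

### The job

Set up the pipe-tacking fixture: pick up the loose spigot locator, put its dovetail foot on the apron of the fixture base with the narrow end leading, and slide it up the tapered way until it wedges tight - by a firm steady push, low down, that leaves it gripped in the way once you let go, never by forcing or ramming it. Then lower the short wide pipe off-cut over the spigot so that it sits flat on the locator's round seat, and let go. Leave the welded test plate, the soapstone stick and the flat bar where they lie.

Things in the scene. Friction and masses are not known exactly. Their poses are not given: they have to be found in the camera images.
- base: Fixture base, fixed: grey bed 205 x 110 mm with a steel tapered dovetail way on top. Origin: at table level under the way's middle; x along the way, from its mouth inwards (roughly away from the robot), z up. Way floor level, 30 mm above the table: an open apron from x = -120 to -65 mm, then between rails up to x = +75. No stop: only wedging halts the locator.
- way_mouth (a point): Middle of the way's mouth, on its floor (x = -65 mm on the base), axes as the base's. Rails 15 mm high (screw heads 18.5), outer faces at y = +/-52 mm; inner flanks lean in by 30 degrees (undercut) and close in by 4 mm per 100 mm of x on each side: 50 mm between them on the floor at the mouth, 45 mm at the way's middle; 17 mm less at the rails' top.
- gib: Dark steel gib strip, 146 long x 14 high (mm), the way's flank on the base's -y side; origin on the way's floor at the way's middle. Screwed fast, but set up to 1.5 mm in or out from day to day, which shifts the place where the locator wedges by up to 19 mm along the way, either way: it has to be felt.
- locator_foot (a point): Locator: loose steel part, 0.4 to 0.65 kg, 90 x 56 x 58 mm, upright on the table. Point: middle of its foot's underside; x to the narrow leading end, z up. Foot 90 long, 14 high, underside 41 wide in front, 49 behind, sides leaning in 30 degrees like the way's. Round seat flange, diameter 56, from 16.5 to 24.5 above. Wedged, the point is at x = -21 to +21 on the base.
- locator_spigot (a point): Middle of the locator's round spigot, 40 mm above locator_foot, axes alike: the part to grip. Diameter 34, straight from 24.5 to 50.5 above the foot, nose to 57.5. The locator slides at 2 to 8 N until its flanks bind. A push of 15 to 20 N wedges it, if given low, on the flange's back: higher up it tips the foot, which then springs loose; pressing down wastes it. Over 22 N is forcing.
- pipe_centre (a point): Centre (half-way up) of the short wide pipe off-cut: dark steel ring, outside diameter 48, bore 40 (37 at its tightest), 34 high (mm), 0.16 kg, standing on end (a taller, narrower rusty one at the back of the table is not meant); z up its axis. Seated on the flange, its centre is 1.5 mm above locator_spigot.
- test_plate: Dark square test plate with a weld bead across it, 70 x 60 x 12 mm, lying flat: a bystander. Origin in the middle of its underside.
- soapstone: White soapstone stick, 12 x 105 x 9 mm, lying flat near the robot: a bystander. Origin in the middle of its underside, long axis y.
- flat_bar: Grey flat bar off-cut, 20 x 170 x 8 mm, lying flat between the robot and the base: a bystander. Origin in the middle of its underside, long axis y.

How it is judged:
By the outcome, as a careful person would: the job done as asked, in the order asked, and still so for the second after the job is handed in, with the robot touching nothing.
It also fails if it takes over 72 s, if anything falls off the work surface, if the arm or the gripper's body presses on something with over 40 N, if the wrist force passes 120 N, or if a joint passes its speed limit or range.

### The arm

A 7-joint arm with a two-finger parallel gripper is mounted at the origin on a cart in front of the work surface, level with it; the furniture and walls round the work are solid. World frame = base frame: x ahead of the robot, y to its left, z up, the work surface at z = 0. Lengths are in m, angles in rad, forces in N, time in s.
With the tool pointing down it reaches from about 0.425 to 1.025 m from the base axis. Payload 9.4 kg.
Tool frame: the origin (TCP) lies at the very end of the fingers, on their centre line; the grasp point (between the pads) lies 19 mm behind it; z points along the fingers, y is the line along which they close (so a half turn about z gives the same grasp; the last joint's range is limited). The gripper opens to 85 mm and grips with 20 to 120 N. Pads are 22 mm wide; open, the fingers measure 114 mm over their backs; the gripper's body (76 mm by 85 mm) begins 54 mm behind the grasp point. The pads swing forward as they close: fully open they stand 13 mm farther back than shut.
Start: joints at [-1.335, 0.599, -0.003, 1.599, 0.002, 0.943, -0.08], TCP at [0.223, 0.69, 0.231] pointing down, gripper open.
Joint ranges: [-2.57, 2.57], [-0.35, 1.97], [-1.29, 1.29], [0.11, 2.56], [-1.05, 4.19], [0.11, 1.86], [-2.63, 2.63]. Speed limits (rad/s): [2.22, 2.22, 3.01, 3.01, 3.14, 3.14, 3.14].

### API

Orientations are given as a unit quaternion [x, y, z, w].
In Python, from plant import bot, eyes gives the robot as it stands.
- The arm moves only by the tool play_rows, never from a script. Its arguments are lists of equal length, an entry for each row: "xyz": the shift along the tool's x, y, z in mm, a list of three; "twist": the turn about the tool's z in rad. A call has exactly 10 rows; each row shifts and turns the commanded pose from where the row before left it, along the tool's axes as they then stand; what a row does not reach is not made up. A row lasts 1/12 s, in which the tool goes at most 41.7 mm and 7.16 degrees, less where a joint would pass 70% of its speed; a pose out of reach is approached as far as the arm can. A call is refused whole if a number of a shift passes 41.7 or a number of a turn 0.125, either way. A call with a gripper value outside its range is refused whole. "grip" is the finger opening in mm, from 0 to 85.4, set as the call begins (left out, the last holds). The fingers move at their own pace and stop on an object; the grip force is fixed at half the most. Time passes only in rows, so rows that do not move let the fingers close, or fill a call up. It gives the time, the measured TCP pose, the force, the opening and the grip force at its end, in the units of the state.
- bot.sense(): the state, without advancing time (a new reading comes with each control period).
- eyes.get_image(name): name is "side" or "top"; returns the picture (400x640x3 uint8, blue, green, red); there is no depth.
- eyes.camera_params(name): a dict with "fx", "fy", "cx", "cy" (pixels), "rvec" (rotation vector, rad) and "tvec" (3), from world to camera coordinates, as OpenCV has them. Camera axes: x right, y down, z forward; pixel columns grow to the right and rows downward; lengths in m; the calibration is good to about 2 mm. A picture is of the moment at which its call begins. camera_params takes no time and is no camera call.
- bot.hand_in(): hands the job in; it is judged then, once.
The state is a dict: "time_s": time; "qpos": joint angles; "dq": joint speeds; "tau": joint torques, N m; "tcp_pos": TCP position; "tool_rot": TCP orientation; "contact_force": force on the tool from outside, world axes, zero at the start; "moment": the same for the moment, N m; "opening": opening from 0.0 (shut) to 1.0 (fully open); "finger_force": force on a finger pad.
Only numpy, scipy, OpenCV 4.12 (cv2) and the standard library are available. Lean on these libraries where they do the work, as an engineer would, in place of code of your own. Each camera call takes 0.05 s, during which the arm holds its last target. There are 200 camera calls.

## Working session

There is one attempt and no reset: what is moved stays moved. The work goes in short steps, Python scripts to look and compute and a tool call to move; the robot and the scene stay as the last step left them, time stands still between calls to the robot, and variables do not carry over. Pictures are saved under pics/ and viewed, at most 10 in all, crops included, and the job is handed in when it is done.

Besides the shell and the picture viewer there is one more tool, called after ">>>" by a JSON object that holds its "name" and its "arguments", one argument or row to a line. play_rows: Moves the arm, as the interface text tells. Its arguments: {"type":"object","properties":{"xyz":{"type":"array"},"twist":{"type":"array"},"grip":{"type":"number"}},"required":["xyz","twist"]}

```bash
ls; mkdir -p pics
python3 - <<'E'
from plant import bot, eyes
import cv2,numpy as np
for n in("side","top"):
    cv2.imwrite(f"pics/{n}0.png",eyes.get_image(n)); p=eyes.camera_params(n)
    R=cv2.Rodrigues(np.array(p["rvec"]))[0]; print(n,p["fx"],p["cx"],p["cy"],"pos",-R.T@np.array(p["tvec"]).ravel(),R.round(2).tolist())
print(bot.sense())
E
```

```text
pics
side 444.32716568392243 320.8117207601297 196.7692816641105 pos [ 0.13394894 -0.70361106  0.3973033 ] [[0.91, -0.42, 0.0], [-0.16, -0.34, -0.93], [0.39, 0.84, -0.37]]
top 462.05641380607096 318.8372587310583 200.23761834579713 pos [0.40588919 0.06149766 0.9654104 ] [[0.02, -1.0, 0.0], [-0.99, -0.02, -0.1], [0.1, -0.0, -0.99]]
{'time_s': 0.1, 'qpos': array([-1.33471372,  0.60007368, -0.00250802,  1.60000213,  0.00177912,
        0.94288434, -0.07978189]), 'dq': array([ 0.00054703, -0.00207816, -0.00048238, -0.0013835 ,  0.00088205,
        0.00231822, -0.00159214]), 'tau': array([ 4.27470906e-03, -7.77995610e+01,  1.56947292e+00, -2.58624834e+01,
        1.26264981e-02,  5.40628957e-03,  9.66684098e-06]), 'tcp_pos': array([0.22299368, 0.68944534, 0.23050023]), 'tool_rot': array([ 1.55737212e-01,  9.87798286e-01, -6.81492195e-04, -4.12402598e-05]), 'contact_force': array([ 0.37742129, -0.06920349,  0.29892908]), 'moment': array([-0.01111068,  0.02177516, -0.00426918]), 'finger_force': 0.0, 'opening': 1.0004204057197537}
```

View pics/top0.png

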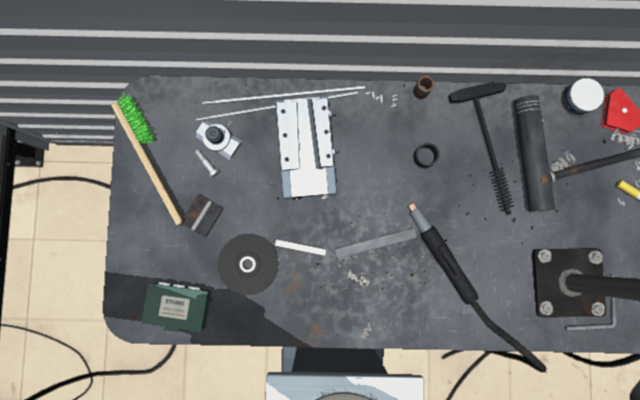

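View pics/side0.png

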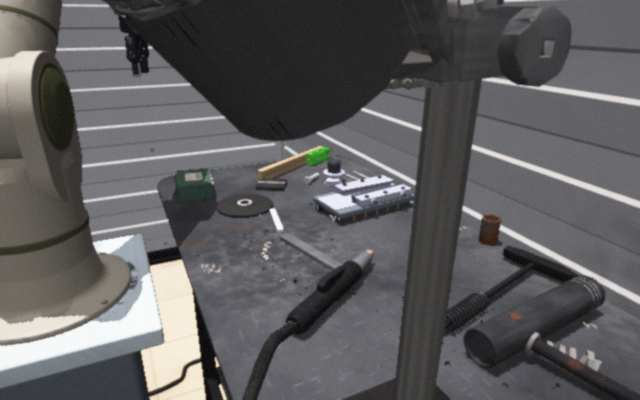

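The top view shows the locator at about (215,137), the base at (307,147) with its mouth toward the robot, the short ring at (425,155) and the rusty pipe at (425,85). I'll zoom in.

Run:
```python
import cv2,numpy as np
t=cv2.imread("pics/top0.png")
a=cv2.resize(t[85:205,190:350],None,fx=5,fy=5,interpolation=cv2.INTER_CUBIC)
cv2.imwrite("pics/crop0.png",a)
```

```text
(no output)
```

View pics/crop0.png

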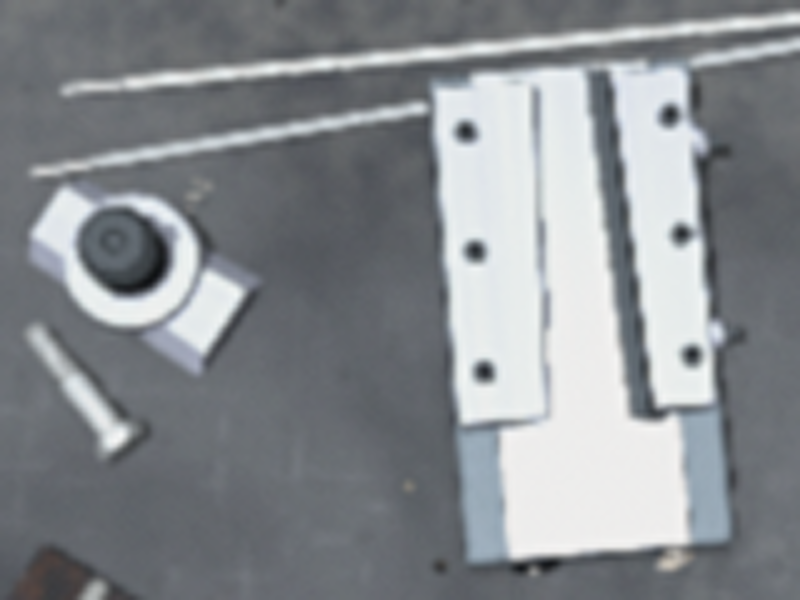

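```bash
cat > h.py <<'E'
import cv2,numpy as np
from plant import bot,eyes
def cam(n):
    p=eyes.camera_params(n);R=cv2.Rodrigues(np.array(p["rvec"]))[0]
    return p,R,-R.T@np.array(p["tvec"]).ravel()
def ray(n,u,v,z):
    p,R,c=cam(n);d=R.T@np.array([(u-p["cx"])/p["fx"],(v-p["cy"])/p["fy"],1]);return c+d*(z-c[2])/d[2]
def proj(n,P):
    p,R,c=cam(n);q=R@(np.array(P)-c);return np.array([p["cx"]+p["fx"]*q[0]/q[2],p["cy"]+p["fy"]*q[1]/q[2]])
E
python3 - <<'E'
from h import *
f=lambda u,v,z:(ray("top",190+(u+.5)/5-.5,85+(v+.5)/5-.5,z)*1e3).round(1)
for nm,pts in dict(apron=[(508,557,30),(690,545,30)],bed=[(468,563,30),(730,540,30)],
 railL=[(432,85,45),(462,425,45)],railR=[(690,68,45),(715,405,45)],screwsL=[(465,131,48),(475,251,48),(484,371,48)],screwsR=[(670,115,48),(682,233,48),(692,355,48)],
 spig=[(107,232,57.5)],flange=[(133,260,24.5)],foottopUL=[(68,185,14),(30,240,14)],foottopLR=[(250,287,14),(205,360,14)],footbotLR=[(260,280,0),(200,373,0)]).items():
  print(nm,[f(*q) for q in pts])
t=cv2.imread("pics/top0.png")
g=t[110:170,185:265]; cv2.imwrite("pics/c1.png",cv2.resize(g,None,fx=8,fy=8,interpolation=cv2.INTER_CUBIC))
g=t[:,:,:]
hsv=cv2.cvtColor(t,cv2.COLOR_BGR2HSV); print(t[150:162:2,410:442:3].mean(2).astype(int))
m=(t[135:180,400:450].mean(2)<45).astype(np.uint8)
n,l,s,c=cv2.connectedComponentsWithStats(m)
print(s,c+[400,135])
E
```

```text
apron [array([-2829.1, -1644.5, 30000. ]), array([-3028.5,   653.6, 30000. ])]
bed [array([-2742.6, -2147.9, 30000. ]), array([-3102.4,  1158.7, 30000. ])]
railL [array([-13770.4,  -4255.6,  45000. ]), array([-7043.6, -3479.3, 45000. ])]
railR [array([-14219.3,    791.1,  45000. ]), array([-7534.4,  1393.6, 45000. ])]
screwsL [array([-13763.8,  -3832.1,  48000. ]), array([-11212.8,  -3553.2,  48000. ]), array([-8689. , -3298.1, 48000. ])]
screwsR [array([-14196.4,    440.9,  48000. ]), array([-11683.7,    737.6,  48000. ]), array([-9112.8,   991.3, 48000. ])]
spig [array([-13852.9, -13479.8,  57500. ])]
flange [array([-5238.9, -5293. , 24500. ])]
foottopUL [array([-3153.6, -3297.4, 14000. ]), array([-2825.4, -3501.1, 14000. ])]
foottopLR [array([-2576.3, -2226.1, 14000. ]), array([-2145.6, -2467.5, 14000. ])]
footbotLR [array([629.9, 226.8,   0. ]), array([589.2, 250.7,   0. ])]
[[ 96  96  46  82  98  99  99  51  21  58 103]
 [ 96  80  54  94  93  99  99  89  20  44  98]
 [100  61  54  94  93  96  94  99  30  42  97]
 [100  53  47  91  93  94  94  98  42  51  96]
 [ 99  59  35  89  94  93  93  99  33  60  95]
 [ 96  73  24  75  92  91  93  96  35  79  98]]
[[   0    0   50   45 2106]
 [  22   10   16   16   81]
 [  14   16   15   17   63]] [[424.39316239 157.12820513]
 [431.98765432 150.20987654]
 [418.44444444 161.44444444]]
```

View pics/c1.png

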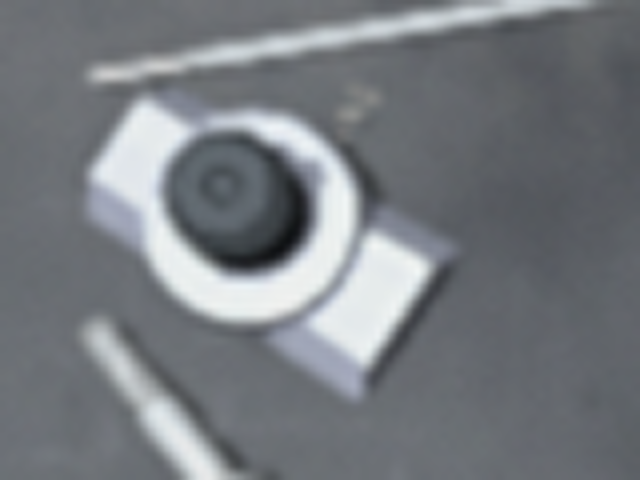

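Run:
```python
from h import *
def F(o,k):
    return lambda u,v,z:(ray("top",o[0]+(u+.5)/k-.5,o[1]+(v+.5)/k-.5,z/1e3)*1e3).round(1)
f=F((190,85),5)
for nm,pts in dict(apron=[(508,557,30),(690,545,30)],bed=[(468,563,30),(730,540,30)],
 railL=[(432,85,45),(462,425,45)],railR=[(690,68,45),(715,405,45)],screwsL=[(465,131,48),(475,251,48),(484,371,48)],screwsR=[(670,115,48),(682,233,48),(692,355,48)]).items():
  print(nm,[f(*q).tolist() for q in pts])
f=F((185,110),8)
a=f(120,137,14);b=f(405,313,14)
print("foot",a,b,(a+b)/2,np.linalg.norm(a-b),"yaw",np.degrees(np.arctan2(*(a-b)[1::-1])))
print("flange",f(253,217,24.5),"nose",f(222,184,57.5))
t=cv2.imread("pics/top0.png")
m=(t[135:180,400:450].mean(2)<70).astype(np.uint8)
n,l,s,c=cv2.connectedComponentsWithStats(m); i=1+s[1:,4].argmax();x,y,w,h=s[i,:4]
print(s[i]); 
for z in(34,17,0): print("pipe",z,(ray("top",400+x+w/2-.5,135+y+h/2-.5,z/1e3)*1e3).round(1))
for q in [(0.0,0,0.034),(0,0,0)]: pass
```

```text
apron [[510.1, 116.5, 30.0], [516.5, 42.4, 30.0]]
bed [[507.3, 132.7, 30.0], [518.9, 26.1, 30.0]]
railL [[702.2, 151.7, 45.0], [561.6, 135.5, 45.0]]
railR [[711.6, 46.2, 45.0], [571.9, 33.7, 45.0]]
screwsL [[682.3, 137.4, 48.0], [632.5, 132.0, 48.0], [583.3, 127.0, 48.0]]
screwsR [[690.7, 54.1, 48.0], [641.7, 48.3, 48.0], [591.6, 43.4, 48.0]]
foot [654.6 313.8  14. ] [609.1 237.2  14. ] [631.85 275.5   14.  ] 89.09438815099413 yaw 59.289909361803566
flange [631.4 275.6  24.5] nose [631.7 276.2  57.5]
[ 13   9  26  25 272]
pipe 34 [ 597.7 -156.6   34. ]
pipe 17 [ 601.2 -160.6   17. ]
pipe 0 [ 604.7 -164.6    0. ]
```

Locator is at (631.6, 275.7) with yaw 59.3° (flange, nose and foot agree). Base origin is about (632, 91), yaw 6.0°. The pipe is near (601, -161). The narrow end is the upper-left end. I'll move over the locator.

>>> {"name": "play_rows", "arguments": {
  "xyz": [
    [-25.8,-13.4,0],
    [-25.8,-13.4,0],
    [-25.8,-13.4,0],
    [-25.8,-13.4,0],
    [-25.8,-13.4,0],
    [-25.8,-13.4,0],
    [-25.8,-13.4,0],
    [-25.8,-13.4,0],
    [-25.8,-13.4,0],
    [-25.8,-13.4,0]
  ],
  "twist": [0,0,0,0,0,0,0,0,0,0],
  "grip": 85
}}

```text
time_s: 0.93
tcp_pos: [0.4281, 0.4816, 0.231]
tool_rot: [0.156, 0.988, -0.0, -0.0]
contact_force: [0.3, 0.3, -0.1]
opening: 0.996
finger_force: 0.0
```

>>> {"name": "play_rows", "arguments": {
  "xyz": [
    [-25.8,-13.4,0],
    [-25.8,-13.4,0],
    [-25.8,-13.4,0],
    [-25.8,-13.4,0],
    [-25.8,-13.4,0],
    [-25.8,-13.4,0],
    [-25.8,-13.4,0],
    [-25.8,-13.4,0],
    [-25.8,-13.4,0],
    [-25.8,-13.4,0]
  ],
  "twist": [0,0,0,0,0,0,0,0,0,0]
}}

```text
time_s: 1.77
tcp_pos: [0.6323, 0.2748, 0.2309]
tool_rot: [0.156, 0.988, -0.0, -0.0]
contact_force: [-0.5, -0.1, -0.2]
opening: 0.995
finger_force: 0.0
```

>>> {"name": "play_rows", "arguments": {
  "xyz": [
    [0,0,0],
    [0,0,0],
    [0,0,0],
    [0,0,0],
    [0,0,0],
    [0,0,0],
    [0,0,0],
    [0,0,0],
    [0,0,0],
    [0,0,0]
  ],
  "twist": [0.12,0.12,0.12,0.12,0.12,0.12,0.12,0.12,0.12,0.12]
}}

```text
time_s: 2.6
tcp_pos: [0.6313, 0.276, 0.2309]
tool_rot: [0.688, 0.725, -0.0, -0.0]
contact_force: [-0.5, -0.5, 0.5]
opening: 0.995
finger_force: 0.0
```

>>> {"name": "play_rows", "arguments": {
  "xyz": [
    [0,0,0],
    [0,0,0],
    [0,0,0],
    [0,0,0],
    [0,0,0],
    [0,0,15],
    [0,0,20],
    [0,0,25],
    [0,0,25],
    [0,0,15]
  ],
  "twist": [0.12,0.12,0.12,0.12,0.11,0,0,0,0,0]
}}

```text
time_s: 3.43
tcp_pos: [0.6302, 0.2759, 0.1285]
tool_rot: [0.868, 0.497, -0.002, -0.0]
contact_force: [0.7, 1.1, -0.4]
opening: 0.998
finger_force: 0.0
```

```bash
cat >> h.py <<'E'
def todo(xyz,ty):
    "mm target of TCP, world angle (deg) wanted for the tool y axis -> shift in present tool axes, twist"
    from scipy.spatial.transform import Rotation as Ro
    s=bot.sense();R=Ro.from_quat(s["tool_rot"]).as_matrix();a=np.degrees(np.arctan2(R[1,1],R[0,1]))
    d=(a-ty+90)%180-90
    print("t",round(s["time_s"],2),"tcp",(s["tcp_pos"]*1e3).round(1),"ty",a.round(2),"F",s["contact_force"].round(1),"open",round(s["opening"]*85.4,1),"shift",(R.T@(np.array(xyz)-s["tcp_pos"]*1e3)).round(1),"twist",np.radians(d).round(3),"tilt",R[:,2].round(4),"q7",s["qpos"][6].round(2))
B=np.array([632.,91.]);YAW=6.0
def base(x,y=0): 
    c,s=np.cos(np.radians(YAW)),np.sin(np.radians(YAW));return B+[c*x-s*y,s*x+c*y]
E
python3 - <<'E'
from h import *
todo([631.6,275.7,26.5],-30.7)
E
```

```text
t 3.43 tcp [630.2 275.9 128.5] ty -30.46 F [ 0.7  1.1 -0.4] open 85.2 shift [  0.8   1.4 102. ] twist 0.004 tilt [-0.0028 -0.0013 -1.    ] q7 -0.63
```

>>> {"name": "play_rows", "arguments": {
  "xyz": [
    [0.8,1.4,12],
    [0,0,15],
    [0,0,15],
    [0,0,15],
    [0,0,13],
    [0,0,11],
    [0,0,8],
    [0,0,6],
    [0,0,4],
    [0,0,2]
  ],
  "twist": [0,0,0,0,0,0,0,0,0,0]
}}

```text
time_s: 4.27
tcp_pos: [0.6333, 0.276, 0.03]
tool_rot: [0.868, 0.496, -0.0, 0.0]
contact_force: [-0.5, 0.3, 0.4]
opening: 0.997
finger_force: 0.0
```

>>> {"name": "play_rows", "arguments": {
  "xyz": [
    [0,0,0],
    [0,0,0],
    [0,0,0],
    [0,0,0],
    [0,0,0],
    [0,0,0],
    [0,0,0],
    [0,0,0],
    [0,0,0],
    [0,0,0]
  ],
  "twist": [0,0,0,0,0,0,0,0,0,0],
  "grip": 20
}}

```text
time_s: 5.1
tcp_pos: [0.6331, 0.2764, 0.0311]
tool_rot: [0.868, 0.496, 0.0, -0.0]
contact_force: [-2.6, 0.7, 6.6]
opening: 0.374
finger_force: 59.0
```

Run:
```python
from h import *
todo([631.6,275.7,110],-84)
```

```text
t 5.1 tcp [633.1 276.4  31.1] ty -30.47 F [-2.6  0.7  6.6] open 31.9 shift [ -1.3  -1.  -78.9] twist 0.934 tilt [ 1.e-04  7.e-04 -1.e+00] q7 -0.57
```

Run:
```python
from h import *
t=eyes.get_image("side");cv2.imwrite("pics/side1.png",t)
u=proj("side",[.632,.276,.03]).astype(int);print(u, proj("side",[.6331,.2764,.0311]),proj("side",[.6331,.2764,.0245]),proj("side",[.6331,.2764,0]))
x,y=u-[40,45]
cv2.imwrite("pics/side1c.png",cv2.resize(t[y:y+75,x:x+100],None,fx=8,fy=8,interpolation=cv2.INTER_CUBIC));print(x,y)
```

```text
[334 169] [334.58530217 169.43625152] [334.54797203 171.84144362] [334.41077728 180.68094311]
294 124
```

View pics/side1c.png

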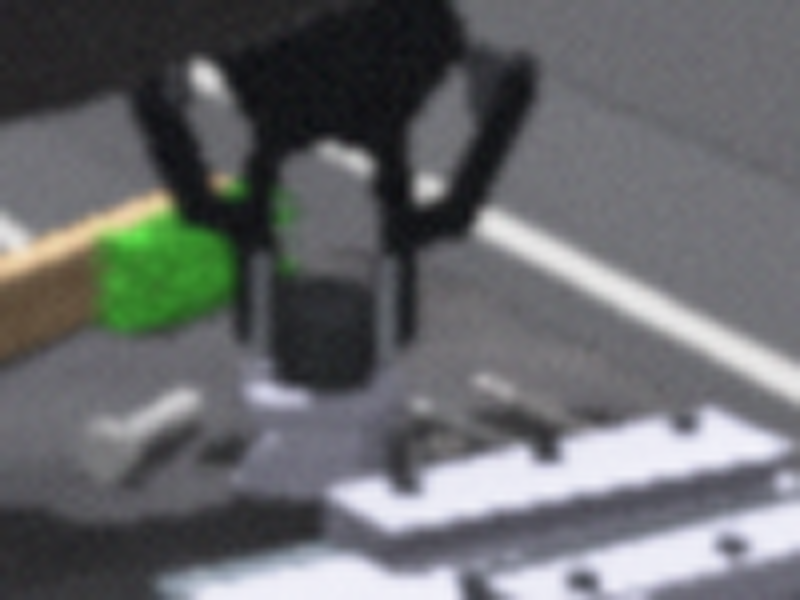

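>>> {"name": "play_rows", "arguments": {
  "xyz": [
    [0,0,-5],
    [0,0,-8],
    [0,0,-10],
    [0,0,-12],
    [0,0,-12],
    [0,0,-12],
    [0,0,-10],
    [0,0,-6],
    [0,0,0],
    [0,0,0]
  ],
  "twist": [0,0,0,0,0,0,0,0,0,0]
}}

```text
time_s: 5.98
tcp_pos: [0.6332, 0.2762, 0.1057]
tool_rot: [0.868, 0.496, 0.0, -0.0]
contact_force: [-0.0, 0.3, -4.6]
opening: 0.375
finger_force: 59.9
```

>>> {"name": "play_rows", "arguments": {
  "xyz": [
    [0,0,0],
    [0,0,0],
    [0,0,0],
    [0,0,0],
    [0,0,0],
    [0,0,0],
    [0,0,0],
    [0,0,0],
    [0,0,0],
    [0,0,0]
  ],
  "twist": [0.09,0.1,0.1,0.1,0.1,0.1,0.1,0.1,0.09,0.05]
}}

```text
time_s: 6.82
tcp_pos: [0.6326, 0.2762, 0.1042]
tool_rot: [0.999, 0.052, -0.001, 0.0]
contact_force: [0.0, 0.4, -4.0]
opening: 0.376
finger_force: 59.9
```

Run:
```python
from h import *
p=base(-112);print(p)
todo([*p,108],-84)
```

```text
[520.61354772  79.29281211]
t 6.82 tcp [632.6 276.2 104.2] ty -84.03 F [ 0.   0.4 -4. ] open 32.1 shift [-131.9  184.2   -3.5] twist -0.001 tilt [-1.4e-03 -8.0e-04 -1.0e+00] q7 -1.31
```

>>> {"name": "play_rows", "arguments": {
  "xyz": [
    [-8,11,0],
    [-14,19,0],
    [-16,23,0],
    [-17,24,0],
    [-17,24,0],
    [-17,24,0],
    [-16,23,0],
    [-14,19,0],
    [-9,12,0],
    [-4,5.2,0]
  ],
  "twist": [0,0,0,0,0,0,0,0,0,0]
}}

```text
time_s: 7.65
tcp_pos: [0.5204, 0.0762, 0.1051]
tool_rot: [0.999, 0.053, -0.001, 0.0]
contact_force: [-0.0, 0.5, -4.4]
opening: 0.375
finger_force: 60.1
```

>>> {"name": "play_rows", "arguments": {
  "xyz": [
    [0,0,4],
    [0,0,6],
    [0,0,6],
    [0,0,6],
    [0,0,6],
    [0,0,4],
    [0,0,0],
    [0,0,0],
    [0,0,0],
    [0,0,0]
  ],
  "twist": [0,0,0,0,0,0,0,0,0,0]
}}

```text
time_s: 8.48
tcp_pos: [0.5222, 0.0786, 0.0735]
tool_rot: [0.999, 0.054, 0.0, -0.0]
contact_force: [-0.1, 0.2, -4.7]
opening: 0.378
finger_force: 60.1
```

Run:
```python
from h import *
p=base(-112)
todo([*p,61.5],-84)
t=eyes.get_image("top")
cv2.imwrite("pics/top2c.png",cv2.resize(t[110:230,240:400],None,fx=5,fy=5,interpolation=cv2.INTER_CUBIC))
s=eyes.get_image("side");u=proj("side",[.52,.08,.05]).astype(int);x,y=u-[50,45];print(x,y)
cv2.imwrite("pics/side2c.png",cv2.resize(s[y:y+75,x:x+100],None,fx=8,fy=8,interpolation=cv2.INTER_CUBIC))
```

```text
t 8.48 tcp [522.2  78.6  73.5] ty -83.77 F [-0.1  0.2 -4.7] open 32.3 shift [-1.5 -0.9 12. ] twist 0.004 tilt [ 5.e-04  1.e-04 -1.e+00] q7 -0.91
278 149
```

View pics/top2c.png

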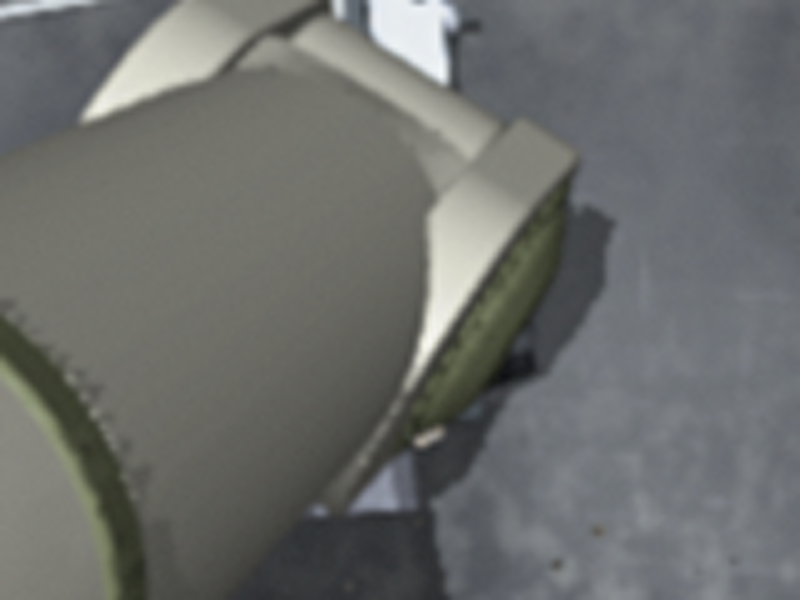

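View pics/side2c.png

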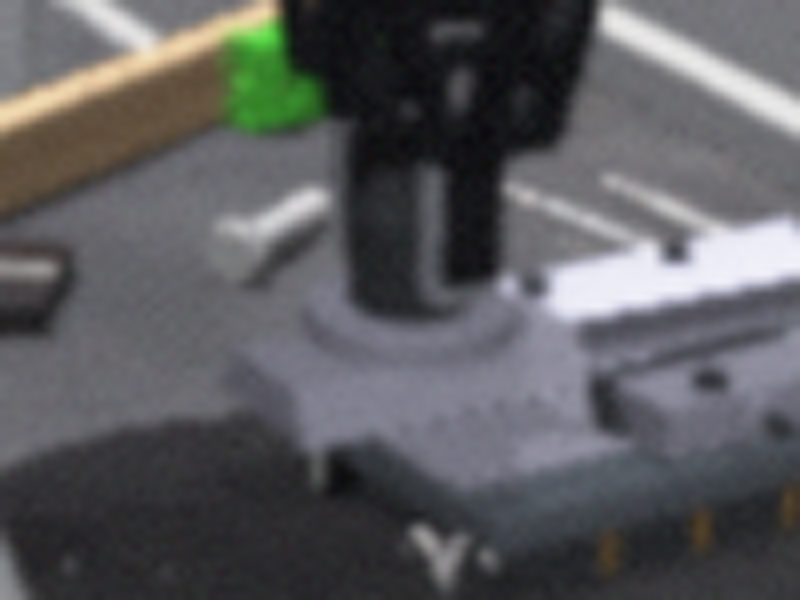

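Top view is blocked by the arm. The side view shows the locator level over the apron, narrow end facing the mouth, with the fingertips just on the flange top. Lowering it gently.

>>> {"name": "play_rows", "arguments": {
  "xyz": [
    [-1.4,-0.9,2],
    [0,0,2],
    [0,0,2],
    [0,0,2],
    [0,0,1],
    [0,0,0.5],
    [0,0,0.5],
    [0,0,0.5],
    [0,0,0],
    [0,0,0]
  ],
  "twist": [0.004,0,0,0,0,0,0,0,0,0]
}}

```text
time_s: 9.42
tcp_pos: [0.5205, 0.0793, 0.0628]
tool_rot: [0.999, 0.052, 0.0, 0.0]
contact_force: [0.8, -0.8, -3.8]
opening: 0.373
finger_force: 60.1
```

>>> {"name": "play_rows", "arguments": {
  "xyz": [
    [0,0,0.3],
    [0,0,0.3],
    [0,0,0.3],
    [0,0,0.3],
    [0,0,0.3],
    [0,0,0.3],
    [0,0,0.2],
    [0,0,0],
    [0,0,0],
    [0,0,0]
  ],
  "twist": [0,0,0,0,0,0,0,0,0,0]
}}

```text
time_s: 10.25
tcp_pos: [0.5204, 0.0794, 0.061]
tool_rot: [0.999, 0.052, 0.0, -0.0]
contact_force: [-1.9, 0.2, 2.9]
opening: 0.376
finger_force: 60.7
```

Run:
```python
from h import *
todo([*base(-112),61.1],-84)
```

```text
t 10.25 tcp [520.4  79.4  61. ] ty -83.99 F [-1.9  0.2  2.9] open 32.1 shift [ 0.2  0.1 -0.1] twist 0.0 tilt [ 1.e-04  2.e-04 -1.e+00] q7 -0.89
```

>>> {"name": "play_rows", "arguments": {
  "xyz": [
    [0,0,-0.8],
    [2,0,0],
    [3,0,0],
    [4,0,0],
    [4,0,0],
    [4,0,0],
    [2,0,0],
    [1,0,0],
    [0,0,0],
    [0,0,0]
  ],
  "twist": [0,0,0,0,0,0,0,0,0,0]
}}

```text
time_s: 11.08
tcp_pos: [0.5402, 0.0814, 0.0615]
tool_rot: [0.999, 0.052, -0.0, 0.0]
contact_force: [-0.4, -0.3, -5.3]
opening: 0.375
finger_force: 60.2
```

Run:
```python
from h import *
todo([*base(-72),61],-84)
```

```text
t 11.08 tcp [540.2  81.4  61.5] ty -84.0 F [-0.4 -0.3 -5.3] open 32.1 shift [20.3  0.   0.5] twist 0.0 tilt [-3.e-04 -1.e-04 -1.e+00] q7 -0.91
```

>>> {"name": "play_rows", "arguments": {
  "xyz": [
    [2,0,0],
    [3,0,0],
    [4,0,0],
    [4,0,0],
    [4,0,0],
    [3,0,0],
    [2,0,0],
    [0,0,0.2],
    [0,0,0.2],
    [0,0,0]
  ],
  "twist": [0,0,0,0,0,0,0,0,0,0]
}}

```text
time_s: 11.92
tcp_pos: [0.5621, 0.0837, 0.0612]
tool_rot: [0.999, 0.052, -0.0, 0.0]
contact_force: [0.3, -0.1, -5.5]
opening: 0.374
finger_force: 60.2
```

Run:
```python
from h import *
todo([*base(-72),61],-84)
```

```text
t 11.92 tcp [562.1  83.7  61.2] ty -84.0 F [ 0.3 -0.1 -5.5] open 31.9 shift [-1.8  0.   0.2] twist 0.0 tilt [-1.e-04 -0.e+00 -1.e+00] q7 -0.93
```

>>> {"name": "play_rows", "arguments": {
  "xyz": [
    [0,0,0.3],
    [0,0,0],
    [0,0,0],
    [0,0,0],
    [0,0,0],
    [0,0,0],
    [0,0,0],
    [0,0,0],
    [0,0,-3],
    [0,0,-5]
  ],
  "twist": [0,0,0,0,0,0,0,0,0,0],
  "grip": 60
}}

```text
time_s: 12.75
tcp_pos: [0.562, 0.0836, 0.0689]
tool_rot: [0.999, 0.052, -0.0, 0.0]
contact_force: [-0.2, -0.7, -0.3]
opening: 0.708
finger_force: 0.0
```

>>> {"name": "play_rows", "arguments": {
  "xyz": [
    [-3,0,0],
    [-6,0,0],
    [-7,0,0],
    [-7,0,0],
    [-7,0,0],
    [-7,0,0],
    [-7,0,0],
    [-5,0,0],
    [-2,0,0],
    [0,0,0]
  ],
  "twist": [0,0,0,0,0,0,0,0,0,0]
}}

```text
time_s: 13.58
tcp_pos: [0.5111, 0.0783, 0.069]
tool_rot: [0.999, 0.052, -0.0, -0.0]
contact_force: [0.1, -1.2, -0.3]
opening: 0.701
finger_force: 0.0
```

>>> {"name": "play_rows", "arguments": {
  "xyz": [
    [0,0,0],
    [0,0,0],
    [0,0,0],
    [0,0,0],
    [0,0,0],
    [0,0,0],
    [0,0,0],
    [0,0,0],
    [0,0,0],
    [0,0,0]
  ],
  "twist": [0,0,0,0,0,0,0,0,0,0],
  "grip": 0
}}

```text
time_s: 14.42
tcp_pos: [0.5116, 0.0784, 0.0689]
tool_rot: [0.999, 0.052, 0.0, 0.0]
contact_force: [-0.2, 0.4, 0.2]
opening: -0.003
finger_force: 0.0
```

Run:
```python
from h import *
todo([*base(-112),55],-84)
s=eyes.get_image("side");u=proj("side",[.54,.085,.05]).astype(int);x,y=u-[50,45];print(x,y)
for q in ([*base(-121)/1e3,.069],[*base(-121)/1e3,.054]): print((proj("side",q)-[x,y])*8)
cv2.imwrite("pics/side3c.png",cv2.resize(s[y:y+75,x:x+100],None,fx=8,fy=8,interpolation=cv2.INTER_CUBIC))
```

```text
t 14.42 tcp [511.6  78.4  68.9] ty -83.99 F [-0.2  0.4  0.2] open -0.2 shift [ 9.1  0.  13.9] twist 0.0 tilt [ 0. -0. -1.] q7 -0.9
286 147
[316.25910793 321.27669871]
[315.85162617 374.70146946]
```

View pics/side3c.png

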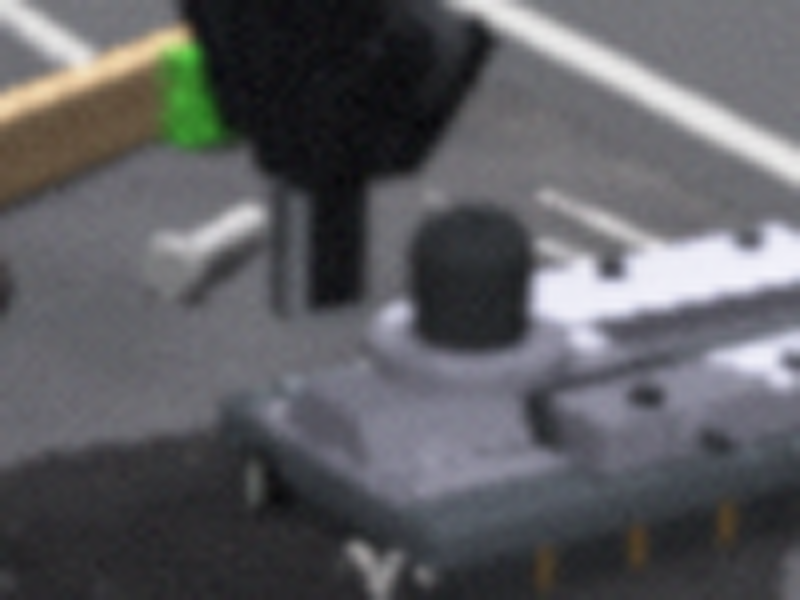

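Closed, the tip sits at the TCP (tip about (300,315)), and the locator stands free in the mouth. Next I lower behind the flange and approach.

>>> {"name": "play_rows", "arguments": {
  "xyz": [
    [0,0,2],
    [0,0,4],
    [0,0,5],
    [0,0,5],
    [0,0,3],
    [0,0,2],
    [0,0,0.5],
    [2,0,0],
    [2,0,0],
    [2,0,0]
  ],
  "twist": [0,0,0,0,0,0,0,0,0,0]
}}

```text
time_s: 15.3
tcp_pos: [0.518, 0.079, 0.0476]
tool_rot: [0.999, 0.052, 0.0, -0.0]
contact_force: [0.1, 0.3, -1.0]
opening: 0.002
finger_force: 0.0
```

>>> {"name": "play_rows", "arguments": {
  "xyz": [
    [1,0,0],
    [1,0,0],
    [1,0,0],
    [1,0,0],
    [1,0,0],
    [1,0,0],
    [1,0,0],
    [1,0,0],
    [0,0,0],
    [0,0,0]
  ],
  "twist": [0,0,0,0,0,0,0,0,0,0]
}}

```text
time_s: 16.13
tcp_pos: [0.5237, 0.0797, 0.0472]
tool_rot: [0.999, 0.052, -0.002, -0.0]
contact_force: [-6.3, -0.4, 4.6]
opening: 0.0
finger_force: 2.8
```

Run:
```python
from h import *
todo([*base(-26-39),47.5],-84)
```

```text
t 16.13 tcp [523.7  79.7  47.2] ty -84.0 F [-6.3 -0.4  4.6] open 0.0 shift [43.9  0.1 -0.4] twist -0.0 tilt [-3.1e-03  4.0e-04 -1.0e+00] q7 -0.88
```

>>> {"name": "play_rows", "arguments": {
  "xyz": [
    [0,0,-1],
    [1,0,0],
    [2,0,0],
    [3,0,0],
    [4,0,0],
    [4,0,0],
    [3,0,0],
    [2,0,0],
    [1,0,0],
    [0,0,0]
  ],
  "twist": [0,0,0,0,0,0,0,0,0,0]
}}

```text
time_s: 16.97
tcp_pos: [0.5458, 0.082, 0.0484]
tool_rot: [0.999, 0.052, 0.0, 0.0]
contact_force: [-0.6, 0.0, -0.9]
opening: -0.001
finger_force: 0.4
```

Run:
```python
from h import *
todo([*base(-26-39),48],-84)
```

```text
t 16.97 tcp [545.8  82.   48.4] ty -83.99 F [-0.6  0.  -0.9] open -0.0 shift [21.7  0.   0.4] twist 0.0 tilt [ 5.e-04 -1.e-04 -1.e+00] q7 -0.9
```

>>> {"name": "play_rows", "arguments": {
  "xyz": [
    [1,0,0],
    [2,0,0],
    [2,0,0],
    [2,0,0],
    [2,0,0],
    [2,0,0],
    [2,0,0],
    [1.5,0,0],
    [1,0,0],
    [0.5,0,0]
  ],
  "twist": [0,0,0,0,0,0,0,0,0,0]
}}

```text
time_s: 17.8
tcp_pos: [0.5614, 0.0836, 0.0484]
tool_rot: [0.999, 0.052, -0.0, 0.0]
contact_force: [-3.2, -0.0, -0.4]
opening: 0.002
finger_force: 1.6
```

>>> {"name": "play_rows", "arguments": {
  "xyz": [
    [0.3,0,0],
    [0.3,0,0],
    [0.3,0,0],
    [0.3,0,0],
    [0.3,0,0],
    [0.3,0,0],
    [0.3,0,0],
    [0.3,0,0],
    [0.3,0,0],
    [0.3,0,0]
  ],
  "twist": [0,0,0,0,0,0,0,0,0,0]
}}

```text
time_s: 18.63
tcp_pos: [0.5642, 0.0838, 0.0484]
tool_rot: [0.999, 0.052, -0.0, 0.0]
contact_force: [-3.8, -1.8, -0.2]
opening: 0.001
finger_force: 1.7
```

>>> {"name": "play_rows", "arguments": {
  "xyz": [
    [0.35,0,0],
    [0.35,0,0],
    [0.35,0,0],
    [0.35,0,0],
    [0.35,0,0],
    [0.35,0,0],
    [0.35,0,0],
    [0.35,0,0],
    [0.35,0,0],
    [0.35,0,0]
  ],
  "twist": [0,0,0,0,0,0,0,0,0,0]
}}

```text
time_s: 19.47
tcp_pos: [0.5671, 0.0841, 0.0483]
tool_rot: [0.999, 0.052, -0.001, -0.0]
contact_force: [-6.1, -1.9, 1.1]
opening: 0.006
finger_force: 3.0
```

>>> {"name": "play_rows", "arguments": {
  "xyz": [
    [0.3,0,0],
    [0.3,0,0],
    [0.3,0,0],
    [0.3,0,0],
    [0.3,0,0],
    [0.3,0,0],
    [0.3,0,0],
    [0.3,0,0],
    [0.3,0,0],
    [0.3,0,0]
  ],
  "twist": [0,0,0,0,0,0,0,0,0,0]
}}

```text
time_s: 20.3
tcp_pos: [0.5699, 0.0844, 0.0483]
tool_rot: [0.999, 0.052, -0.001, 0.0]
contact_force: [-5.5, -2.7, 0.8]
opening: 0.001
finger_force: 3.2
```

>>> {"name": "play_rows", "arguments": {
  "xyz": [
    [0.3,0,0],
    [0.3,0,0],
    [0.3,0,0],
    [0.3,0,0],
    [0.3,0,0],
    [0.3,0,0],
    [0.3,0,0],
    [0.3,0,0],
    [0.3,0,0],
    [0.3,0,0]
  ],
  "twist": [0,0,0,0,0,0,0,0,0,0]
}}

```text
time_s: 21.13
tcp_pos: [0.5726, 0.0846, 0.0483]
tool_rot: [0.999, 0.052, -0.001, 0.0]
contact_force: [-6.8, -2.7, 1.5]
opening: 0.002
finger_force: 3.6
```

>>> {"name": "play_rows", "arguments": {
  "xyz": [
    [0.3,0.1,0],
    [0.3,0.1,0],
    [0.3,0.1,0],
    [0.3,0.1,0],
    [0.3,0.1,0],
    [0.3,0.1,0],
    [0.3,0,0],
    [0.3,0,0],
    [0.3,0,0],
    [0.3,0,0]
  ],
  "twist": [0,0,0,0,0,0,0,0,0,0]
}}

```text
time_s: 21.97
tcp_pos: [0.5769, 0.0847, 0.0484]
tool_rot: [0.999, 0.052, 0.0, -0.0]
contact_force: [-3.3, -1.3, -0.1]
opening: 0.001
finger_force: 1.7
```

>>> {"name": "play_rows", "arguments": {
  "xyz": [
    [0.35,0.0,0],
    [0.35,0,0],
    [0.35,0,0],
    [0.35,0,0],
    [0.35,0,0],
    [0.35,0,0],
    [0.35,0,0],
    [0.35,0,0],
    [0.35,0,0],
    [0.35,0,0]
  ],
  "twist": [0,0,0,0,0,0,0,0,0,0]
}}

```text
time_s: 22.8
tcp_pos: [0.5802, 0.0849, 0.0484]
tool_rot: [0.999, 0.052, -0.0, 0.0]
contact_force: [-3.1, 0.0, 0.9]
opening: 0.002
finger_force: 1.8
```

>>> {"name": "play_rows", "arguments": {
  "xyz": [
    [0.35,0.0,0],
    [0.35,0,0],
    [0.35,0,0],
    [0.35,0,0],
    [0.35,0,0],
    [0.35,0,0],
    [0.35,0,0],
    [0.35,0,0],
    [0.35,0,0],
    [0.35,0,0]
  ],
  "twist": [0,0,0,0,0,0,0,0,0,0]
}}

```text
time_s: 23.63
tcp_pos: [0.5836, 0.0853, 0.0484]
tool_rot: [0.999, 0.052, -0.0, 0.0]
contact_force: [-4.9, -1.3, 0.2]
opening: 0.0
finger_force: 2.6
```

>>> {"name": "play_rows", "arguments": {
  "xyz": [
    [0.35,0.0,0],
    [0.35,0,0],
    [0.35,0,0],
    [0.35,0,0],
    [0.35,0,0],
    [0.35,0,0],
    [0.35,0,0],
    [0.35,0,0],
    [0.35,0,0],
    [0.35,0,0]
  ],
  "twist": [0,0,0,0,0,0,0,0,0,0]
}}

```text
time_s: 24.47
tcp_pos: [0.586, 0.0854, 0.0483]
tool_rot: [0.999, 0.052, -0.001, -0.0]
contact_force: [-9.0, -2.5, 3.2]
opening: 0.002
finger_force: 4.5
```

>>> {"name": "play_rows", "arguments": {
  "xyz": [
    [0.2,0.0,-0.1],
    [0.2,0,-0.1],
    [0.2,0,-0.1],
    [0.2,0,-0.1],
    [0.2,0,0],
    [0.2,0,0],
    [0,0,0],
    [0,0,0],
    [0,0,0],
    [0,0,0]
  ],
  "twist": [0,0,0,0,0,0,0,0,0,0]
}}

```text
time_s: 25.3
tcp_pos: [0.586, 0.0855, 0.0484]
tool_rot: [0.999, 0.052, -0.002, -0.0]
contact_force: [-9.8, -2.1, 1.1]
opening: 0.003
finger_force: 5.2
```

>>> {"name": "play_rows", "arguments": {
  "xyz": [
    [0.2,0.0,0],
    [0.2,0,0],
    [0.2,0,0],
    [0.2,0,0],
    [0.2,0,0],
    [0.2,0,0],
    [0,0,0],
    [0,0,0],
    [0,0,0],
    [0,0,0]
  ],
  "twist": [0,0,0,0,0,0,0,0,0,0]
}}

```text
time_s: 26.13
tcp_pos: [0.5861, 0.0855, 0.0483]
tool_rot: [0.999, 0.052, -0.003, -0.0]
contact_force: [-13.5, -3.8, 3.7]
opening: 0.001
finger_force: 6.8
```

>>> {"name": "play_rows", "arguments": {
  "xyz": [
    [0.2,0.1,-0.1],
    [0.2,0.1,-0.1],
    [0.2,0.1,-0.1],
    [0.2,0.1,-0.1],
    [0.2,0,0],
    [0.2,0,0],
    [0,0,0],
    [0,0,0],
    [0,0,0],
    [0,0,0]
  ],
  "twist": [0,0,0,0,0,0,0,0,0,0]
}}

```text
time_s: 26.97
tcp_pos: [0.5863, 0.0855, 0.0484]
tool_rot: [0.999, 0.052, -0.004, -0.001]
contact_force: [-15.4, -2.1, 5.2]
opening: 0.003
finger_force: 7.9
```

>>> {"name": "play_rows", "arguments": {
  "xyz": [
    [0.2,0,-0.2],
    [0.2,0,-0.2],
    [0.2,0,-0.2],
    [0.2,0,-0.2],
    [0,0,0],
    [0,0,0],
    [0,0,0],
    [0,0,0],
    [0,0,0],
    [0,0,0]
  ],
  "twist": [0,0,0,0,0,0,0,0,0,0]
}}

```text
time_s: 27.8
tcp_pos: [0.5863, 0.0855, 0.0486]
tool_rot: [0.999, 0.052, -0.005, -0.0]
contact_force: [-16.9, -4.4, -1.5]
opening: 0.001
finger_force: 8.1
```

>>> {"name": "play_rows", "arguments": {
  "xyz": [
    [0.1,0,0],
    [0.1,0,0],
    [0.1,0,0],
    [0,0,0],
    [0,0,0],
    [0,0,0],
    [0,0,0],
    [0,0,0],
    [0,0,0],
    [0,0,0]
  ],
  "twist": [0,0,0,0,0,0,0,0,0,0]
}}

```text
time_s: 28.63
tcp_pos: [0.5863, 0.0855, 0.0485]
tool_rot: [0.999, 0.052, -0.005, -0.0]
contact_force: [-16.3, -3.3, -0.4]
opening: 0.004
finger_force: 8.5
```

Wedged at a steady 17 N or so. Backing off, then up and over to the pipe.

>>> {"name": "play_rows", "arguments": {
  "xyz": [
    [-1,0,0],
    [-1,0,0],
    [-2,0,0],
    [-3,0,0],
    [-4,0,0],
    [-4,0,0],
    [0,0,-10],
    [0,0,-25],
    [0,0,-35],
    [0,0,-30]
  ],
  "twist": [0,0,0,0,0,0,0,0,0,0]
}}

```text
time_s: 29.47
tcp_pos: [0.5774, 0.0838, 0.1523]
tool_rot: [0.999, 0.052, 0.0, 0.0]
contact_force: [-0.4, 1.1, -0.2]
opening: 0.0
finger_force: 0.0
```

Run:
```python
from h import *
todo([601.2,-160.6,148],-84)
```

```text
t 29.47 tcp [577.4  83.8 152.3] ty -84.04 F [-0.4  1.1 -0.2] open 0.0 shift [ -1.7 245.6   4.4] twist -0.001 tilt [ 7.e-04 -4.e-04 -1.e+00] q7 -1.05
```

>>> {"name": "play_rows", "arguments": {
  "xyz": [
    [0,12,0],
    [0,22,0],
    [0,30,0],
    [0,33,0],
    [0,34,0],
    [0,33,0],
    [0,30,0],
    [0,25,0],
    [0,17,0],
    [-1.7,9,0]
  ],
  "twist": [0,0,0,0,0,0,0,0,0,0],
  "grip": 85
}}

```text
time_s: 30.3
tcp_pos: [0.6014, -0.163, 0.1511]
tool_rot: [0.999, 0.051, 0.001, 0.001]
contact_force: [-0.3, -0.6, 1.0]
opening: 0.994
finger_force: 0.0
```

>>> {"name": "play_rows", "arguments": {
  "xyz": [
    [0,0,5],
    [0,0,10],
    [0,0,15],
    [0,0,15],
    [0,0,10],
    [0,0,5],
    [0,0,0],
    [0,0,0],
    [0,0,0],
    [0,0,0]
  ],
  "twist": [0,0,0,0,0,0,0,0,0,0]
}}

```text
time_s: 31.13
tcp_pos: [0.6013, -0.1596, 0.0907]
tool_rot: [0.999, 0.052, 0.001, 0.0]
contact_force: [-0.0, 0.2, 0.1]
opening: 0.996
finger_force: 0.0
```

Run:
```python
from h import *
todo([601.2,-160.6,8],-84)
t=eyes.get_image("top");cv2.imwrite("pics/top4.png",t)
cv2.imwrite("pics/top4c.png",cv2.resize(t[85:205,260:360],None,fx=5,fy=5,interpolation=cv2.INTER_CUBIC))
```

```text
t 31.13 tcp [ 601.3 -159.6   90.7] ty -83.99 F [-0.   0.2  0.1] open 85.0 shift [-0.3  0.9 82.7] twist 0.0 tilt [ 1.1e-03 -2.0e-04 -1.0e+00] q7 -0.64
```

View pics/top4c.png

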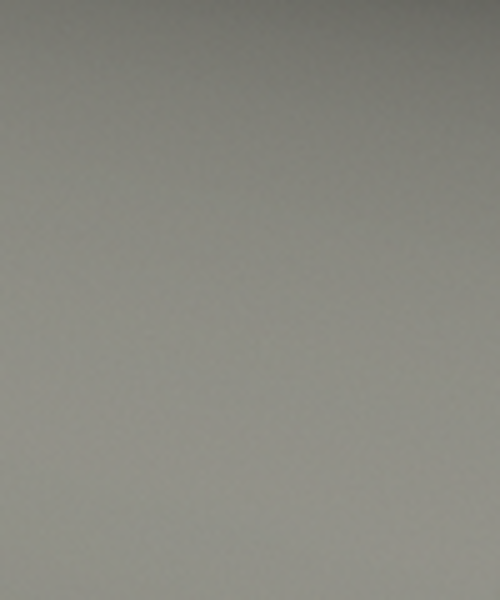

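The arm hides the base in this view, so I carry on and grasp the pipe.

>>> {"name": "play_rows", "arguments": {
  "xyz": [
    [-0.3,0.9,6],
    [0,0,11],
    [0,0,14],
    [0,0,14],
    [0,0,13],
    [0,0,10],
    [0,0,7],
    [0,0,4],
    [0,0,2.5],
    [0,0,1]
  ],
  "twist": [0,0,0,0,0,0,0,0,0,0]
}}

```text
time_s: 32.02
tcp_pos: [0.6008, -0.1607, 0.0073]
tool_rot: [0.999, 0.052, 0.0, 0.0]
contact_force: [0.0, 0.4, 1.0]
opening: 0.998
finger_force: 0.0
```

>>> {"name": "play_rows", "arguments": {
  "xyz": [
    [0,0,0],
    [0,0,0],
    [0,0,0],
    [0,0,0],
    [0,0,0],
    [0,0,0],
    [0,0,0],
    [0,0,0],
    [0,0,0],
    [0,0,0]
  ],
  "twist": [0,0,0,0,0,0,0,0,0,0],
  "grip": 40
}}

```text
time_s: 32.85
tcp_pos: [0.6011, -0.1603, 0.0084]
tool_rot: [0.999, 0.052, 0.001, -0.0]
contact_force: [-1.7, 0.8, 5.3]
opening: 0.539
finger_force: 60.5
```

Run:
```python
from h import *
todo([601.2,-160.6,8],-84)
s=eyes.get_image("side")
# spigot (dark, on locator) : expected and measured
P=[*base(-7.3)/1e3,.085];u=proj("side",P);print("exp",u)
x,y=(u-[20,15]).astype(int);g=s[y:y+45,x:x+45].mean(2)
cv2.imwrite("pics/side5c.png",cv2.resize(s[y-15:y+60,x-30:x+70],None,fx=8,fy=8,interpolation=cv2.INTER_CUBIC));print(x-30,y-15)
m=(g<75).astype(np.uint8);n,l,st,c=cv2.connectedComponentsWithStats(m);print([(a[:5].tolist(),b.round(1).tolist()) for a,b in zip(st[1:],c[1:]+[x,y]) if a[4]>15])
```

```text
t 32.85 tcp [ 601.1 -160.3    8.4] ty -83.99 F [-1.7  0.8  5.3] open 46.0 shift [0.1 0.3 0.4] twist 0.0 tilt [ 1.e-03  4.e-04 -1.e+00] q7 -0.56
exp [369.62963269 171.03876862]
319 141
[([12, 16, 15, 13, 147], [368.4, 178.5])]
```

View pics/side5c.png

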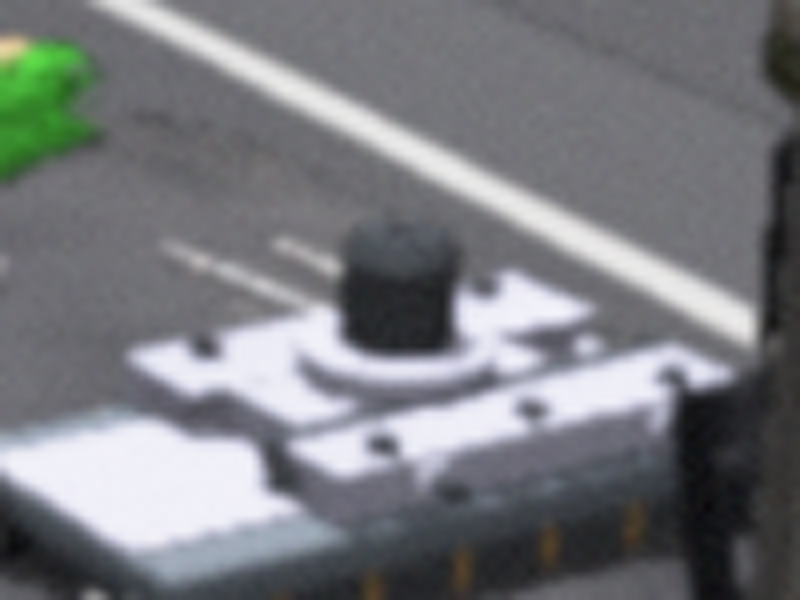

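The locator stands upright and flush in the way, spigot at about (369,171), matching c ≈ -7. The pipe is gripped. Lifting and carrying.

>>> {"name": "play_rows", "arguments": {
  "xyz": [
    [0,0,-4],
    [0,0,-8],
    [0,0,-12],
    [0,0,-16],
    [0,0,-17],
    [0,0,-17],
    [0,0,-16],
    [0,0,-12],
    [0,0,-8],
    [0,0,-4]
  ],
  "twist": [0,0,0,0,0,0,0,0,0,0]
}}

```text
time_s: 33.73
tcp_pos: [0.6011, -0.1605, 0.123]
tool_rot: [0.999, 0.052, 0.001, 0.0]
contact_force: [0.2, 0.4, -1.5]
opening: 0.54
finger_force: 61.7
```

>>> {"name": "play_rows", "arguments": {
  "xyz": [
    [0,-12,0],
    [0,-22,0],
    [0,-29,0],
    [0,-34,0],
    [0,-34,0],
    [0,-33,0],
    [0,-30,0],
    [0,-25,0],
    [0,-17,0],
    [0,-11,0]
  ],
  "twist": [0,0,0,0,0,0,0,0,0,0]
}}

```text
time_s: 34.57
tcp_pos: [0.5735, 0.0887, 0.1204]
tool_rot: [0.999, 0.054, -0.001, -0.0]
contact_force: [-1.2, -0.3, -2.8]
opening: 0.535
finger_force: 61.7
```

>>> {"name": "play_rows", "arguments": {
  "xyz": [
    [10,0,0],
    [15,0,0],
    [15,0,0],
    [10,0,0],
    [0,0,0],
    [0,0,0],
    [0,0,0],
    [0,0,0],
    [0,0,0],
    [0,0,0]
  ],
  "twist": [0,0,0,0,0,0,0,0,0,0]
}}

```text
time_s: 35.4
tcp_pos: [0.6242, 0.0903, 0.1216]
tool_rot: [0.999, 0.052, -0.0, -0.0]
contact_force: [0.0, 0.3, -2.6]
opening: 0.538
finger_force: 61.7
```

Run:
```python
from h import *
p=base(-7,.3);print(p)
todo([*p,98],-84)
```

```text
[625.00698819  90.56665733]
t 35.4 tcp [624.2  90.3 121.6] ty -84.01 F [ 0.   0.3 -2.6] open 46.0 shift [ 0.8 -0.2 23.6] twist -0.0 tilt [-2.e-04  2.e-04 -1.e+00] q7 -1.04
```

>>> {"name": "play_rows", "arguments": {
  "xyz": [
    [0.8,-0.2,2],
    [0,0,4],
    [0,0,5],
    [0,0,5],
    [0,0,4],
    [0,0,2],
    [0,0,1.5],
    [0,0,1],
    [0,0,0],
    [0,0,0]
  ],
  "twist": [0,0,0,0,0,0,0,0,0,0]
}}

```text
time_s: 36.23
tcp_pos: [0.6255, 0.0906, 0.0971]
tool_rot: [0.999, 0.052, 0.0, 0.0]
contact_force: [0.9, -0.8, -1.7]
opening: 0.537
finger_force: 61.7
```

>>> {"name": "play_rows", "arguments": {
  "xyz": [
    [0,0,0.5],
    [0,0,0.5],
    [0,0,0.5],
    [0,0,0.5],
    [0,0,0.5],
    [0,0,0.5],
    [0,0,0.5],
    [0,0,0.5],
    [0,0,0.5],
    [0,0,0.5]
  ],
  "twist": [0,0,0,0,0,0,0,0,0,0]
}}

```text
time_s: 37.07
tcp_pos: [0.6254, 0.0906, 0.0919]
tool_rot: [0.999, 0.052, 0.0, 0.0]
contact_force: [-0.1, -0.1, -2.7]
opening: 0.537
finger_force: 61.7
```

>>> {"name": "play_rows", "arguments": {
  "xyz": [
    [0,0,0.5],
    [0,0,0.5],
    [0,0,0.5],
    [0,0,0.5],
    [0,0,0.5],
    [0,0,0.5],
    [0,0,0.5],
    [0,0,0.5],
    [0,0,0],
    [0,0,0]
  ],
  "twist": [0,0,0,0,0,0,0,0,0,0]
}}

```text
time_s: 37.9
tcp_pos: [0.6255, 0.0906, 0.0882]
tool_rot: [0.999, 0.052, 0.0, -0.0]
contact_force: [0.0, 0.2, 1.2]
opening: 0.539
finger_force: 62.1
```

>>> {"name": "play_rows", "arguments": {
  "xyz": [
    [0,0,0.2],
    [0,0,0.2],
    [0,0,0.2],
    [0,0,0.2],
    [0,0,0.2],
    [0,0,0],
    [0,0,0],
    [0,0,0],
    [0,0,0],
    [0,0,0]
  ],
  "twist": [0,0,0,0,0,0,0,0,0,0]
}}

```text
time_s: 38.73
tcp_pos: [0.6258, 0.0907, 0.0877]
tool_rot: [0.999, 0.052, 0.0, -0.0]
contact_force: [-0.5, 1.7, 8.7]
opening: 0.542
finger_force: 62.8
```

Run:
```python
from h import *
todo([*base(-7,.3),98],-84)
for i in range(3):
    s=bot.sense();print(s["contact_force"].round(2),s["moment"].round(3)); eyes.get_image("side")
```

```text
t 38.73 tcp [625.8  90.7  87.7] ty -84.0 F [-0.5  1.7  8.7] open 46.3 shift [ -0.7   0.  -10.3] twist 0.0 tilt [ 9.e-04  5.e-04 -1.e+00] q7 -1.0
[-0.52  1.72  8.71] [ 0.162  0.503 -0.038]
[-1.77  0.36  8.07] [ 0.147  0.442 -0.037]
[-1.89  0.03  8.9 ] [0.165 0.461 0.026]
```

Contact at the -x, +y rim by force and moment, so I'll ease up, shift that way and retry.

>>> {"name": "play_rows", "arguments": {
  "xyz": [
    [0,0,-0.8],
    [0,0,-0.8],
    [-0.6,-0.2,0],
    [-0.6,-0.2,0],
    [-0.6,-0.2,0],
    [0,0,0.4],
    [0,0,0.4],
    [0,0,0.4],
    [0,0,0.2],
    [0,0,0]
  ],
  "twist": [0,0,0,0,0,0,0,0,0,0]
}}

```text
time_s: 39.72
tcp_pos: [0.6235, 0.0911, 0.0871]
tool_rot: [0.999, 0.052, -0.0, 0.0]
contact_force: [0.1, 0.1, -1.9]
opening: 0.542
finger_force: 61.7
```

Run:
```python
from h import *
todo([*base(-7,.3),98],-84)
s=bot.sense();print(s["contact_force"].round(2),s["moment"].round(3))
```

```text
t 39.72 tcp [623.5  91.1  87.1] ty -84.0 F [ 0.1  0.1 -1.9] open 46.3 shift [  1.4   0.6 -10.9] twist 0.0 tilt [-1.e-04 -1.e-04 -1.e+00] q7 -1.0
[ 0.14  0.11 -1.89] [-0.052 -0.021  0.036]
```

Free now, and past the earlier contact height. Continuing down.

>>> {"name": "play_rows", "arguments": {
  "xyz": [
    [0,0,0.4],
    [0,0,0.4],
    [0,0,0.4],
    [0,0,0.4],
    [0,0,0.4],
    [0,0,0.4],
    [0,0,0.4],
    [0,0,0.2],
    [0,0,0],
    [0,0,0]
  ],
  "twist": [0,0,0,0,0,0,0,0,0,0]
}}

```text
time_s: 40.55
tcp_pos: [0.6236, 0.0911, 0.0842]
tool_rot: [0.999, 0.052, 0.0, 0.0]
contact_force: [0.3, -0.2, -1.0]
opening: 0.536
finger_force: 61.7
```

Run:
```python
from h import *
s=bot.sense();print(s["contact_force"].round(2),s["moment"].round(3))
```

```text
[ 0.27 -0.18 -1.01] [-0.01  -0.022  0.011]
```

>>> {"name": "play_rows", "arguments": {
  "xyz": [
    [0,0,0.5],
    [0,0,0.5],
    [0,0,0.5],
    [0,0,0.5],
    [0,0,0.5],
    [0,0,0.5],
    [0,0,0.5],
    [0,0,0.5],
    [0,0,0.5],
    [0,0,0.5]
  ],
  "twist": [0,0,0,0,0,0,0,0,0,0]
}}

```text
time_s: 41.38
tcp_pos: [0.6235, 0.091, 0.0791]
tool_rot: [0.999, 0.052, -0.0, -0.0]
contact_force: [-1.0, -0.8, -1.2]
opening: 0.54
finger_force: 61.7
```

Run:
```python
from h import *
s=bot.sense();print(s["contact_force"].round(2),s["moment"].round(3))
```

```text
[-0.98 -0.77 -1.22] [-0.002  0.043 -0.028]
```

>>> {"name": "play_rows", "arguments": {
  "xyz": [
    [0,0,0.6],
    [0,0,0.6],
    [0,0,0.6],
    [0,0,0.6],
    [0,0,0.6],
    [0,0,0.6],
    [0,0,0.6],
    [0,0,0.6],
    [0,0,0.6],
    [0,0,0.6]
  ],
  "twist": [0,0,0,0,0,0,0,0,0,0]
}}

```text
time_s: 42.22
tcp_pos: [0.6236, 0.0911, 0.0731]
tool_rot: [0.999, 0.052, 0.0, -0.0]
contact_force: [0.4, -0.9, -1.7]
opening: 0.537
finger_force: 61.7
```

Run:
```python
from h import *
s=bot.sense();print(s["contact_force"].round(2),s["moment"].round(3))
```

```text
[ 0.44 -0.94 -1.69] [-0.066 -0.008 -0.014]
```

>>> {"name": "play_rows", "arguments": {
  "xyz": [
    [0,0,0.6],
    [0,0,0.6],
    [0,0,0.6],
    [0,0,0.6],
    [0,0,0.6],
    [0,0,0.6],
    [0,0,0.6],
    [0,0,0.6],
    [0,0,0.6],
    [0,0,0.6]
  ],
  "twist": [0,0,0,0,0,0,0,0,0,0]
}}

```text
time_s: 43.05
tcp_pos: [0.6236, 0.0911, 0.0672]
tool_rot: [0.999, 0.052, 0.0, 0.0]
contact_force: [0.9, -0.1, -1.0]
opening: 0.54
finger_force: 61.7
```

>>> {"name": "play_rows", "arguments": {
  "xyz": [
    [0,0,0.5],
    [0,0,0.5],
    [0,0,0.5],
    [0,0,0.5],
    [0,0,0.4],
    [0,0,0.3],
    [0,0,0.3],
    [0,0,0.2],
    [0,0,0],
    [0,0,0]
  ],
  "twist": [0,0,0,0,0,0,0,0,0,0]
}}

```text
time_s: 43.88
tcp_pos: [0.6235, 0.0911, 0.064]
tool_rot: [0.999, 0.052, 0.0, 0.0]
contact_force: [-1.0, -0.3, -1.8]
opening: 0.534
finger_force: 61.7
```

>>> {"name": "play_rows", "arguments": {
  "xyz": [
    [0,0,0.2],
    [0,0,0.2],
    [0,0,0.2],
    [0,0,0.2],
    [0,0,0.2],
    [0,0,0],
    [0,0,0],
    [0,0,0],
    [0,0,0],
    [0,0,0]
  ],
  "twist": [0,0,0,0,0,0,0,0,0,0]
}}

```text
time_s: 44.72
tcp_pos: [0.6235, 0.091, 0.063]
tool_rot: [0.999, 0.052, 0.0, 0.0]
contact_force: [-0.2, -0.1, -1.1]
opening: 0.54
finger_force: 61.8
```

>>> {"name": "play_rows", "arguments": {
  "xyz": [
    [0,0,0.2],
    [0,0,0.2],
    [0,0,0.2],
    [0,0,0.2],
    [0,0,0.2],
    [0,0,0],
    [0,0,0],
    [0,0,0],
    [0,0,0],
    [0,0,0]
  ],
  "twist": [0,0,0,0,0,0,0,0,0,0]
}}

```text
time_s: 45.55
tcp_pos: [0.6236, 0.0911, 0.0628]
tool_rot: [0.999, 0.052, 0.0, -0.0]
contact_force: [-4.0, -0.5, 9.5]
opening: 0.537
finger_force: 63.0
```

Stopped at exactly the expected seated height. Relieving, releasing, withdrawing.

>>> {"name": "play_rows", "arguments": {
  "xyz": [
    [0,0,-0.4],
    [0,0,-0.4],
    [0,0,0],
    [0,0,0],
    [0,0,0],
    [0,0,0],
    [0,0,0],
    [0,0,0],
    [0,0,0],
    [0,0,0]
  ],
  "twist": [0,0,0,0,0,0,0,0,0,0]
}}

```text
time_s: 46.38
tcp_pos: [0.6236, 0.0911, 0.0629]
tool_rot: [0.999, 0.052, 0.0, -0.0]
contact_force: [-1.1, -0.1, 5.8]
opening: 0.535
finger_force: 62.3
```

>>> {"name": "play_rows", "arguments": {
  "xyz": [
    [0,0,0],
    [0,0,0],
    [0,0,0],
    [0,0,0],
    [0,0,0],
    [0,0,0],
    [0,0,0],
    [0,0,0],
    [0,0,0],
    [0,0,0]
  ],
  "twist": [0,0,0,0,0,0,0,0,0,0],
  "grip": 80
}}

```text
time_s: 47.22
tcp_pos: [0.6236, 0.091, 0.0628]
tool_rot: [0.999, 0.052, 0.0, 0.0]
contact_force: [-0.4, 0.3, -0.1]
opening: 0.935
finger_force: 0.0
```

>>> {"name": "play_rows", "arguments": {
  "xyz": [
    [0,0,-3],
    [0,0,-5],
    [0,0,-8],
    [0,0,-12],
    [0,0,-15],
    [0,0,-15],
    [0,0,-15],
    [0,0,-15],
    [0,0,-12],
    [0,0,-8]
  ],
  "twist": [0,0,0,0,0,0,0,0,0,0]
}}

```text
time_s: 48.05
tcp_pos: [0.624, 0.091, 0.173]
tool_rot: [0.999, 0.052, 0.001, -0.0]
contact_force: [0.6, 0.4, -0.2]
opening: 0.941
finger_force: 0.0
```

>>> {"name": "play_rows", "arguments": {
  "xyz": [
    [0,-10,0],
    [0,-15,0],
    [0,-20,0],
    [0,-25,0],
    [0,-25,0],
    [0,-25,0],
    [0,-25,0],
    [0,-20,0],
    [0,-15,0],
    [0,-10,0]
  ],
  "twist": [0,0,0,0,0,0,0,0,0,0]
}}

```text
time_s: 48.88
tcp_pos: [0.6023, 0.2834, 0.1695]
tool_rot: [0.999, 0.054, -0.001, 0.0]
contact_force: [0.2, -0.7, -0.0]
opening: 0.94
finger_force: 0.0
```

Run:
```python
from h import *
s=eyes.get_image("side");x,y=319,141
g=s[y:y+75,x:x+100].mean(2);a=cv2.imread("pics/side5c.png");a=cv2.resize(a,(100,75),interpolation=cv2.INTER_AREA).mean(2)
# rail/flange/foot left part should be unchanged; show dark object extents now vs before
for nm,k in(("before",a),("now",g)):
    m=(k[15:60,25:75]<85).astype(np.uint8);n,l,st,c=cv2.connectedComponentsWithStats(m)
    print(nm,[(q.tolist(),d.round(1).tolist()) for q,d in zip(st[1:]+[x+25,y+15,0,0,0],c[1:]+[x+25,y+15]) if q[4]>15])
c7=[*base(-7,.3)/1e3]
print("exp pipe top/bottom axis",proj("side",c7+[.0885]),proj("side",c7+[.0545]),"width px",444*.048/np.linalg.norm(np.array(c7+[.07])-cam("side")[2]))
print("flange region diff",np.abs(g-a)[44:50,36:64].mean().round(1), "foot rear diff",np.abs(g-a)[46:56,17:40].mean().round(1))
print(bot.sense()["tcp_pos"],bot.sense()["contact_force"])
for r in range(20,60,2): print("".join("#" if v<60 else "+" if v<100 else "-" if v<160 else "." for v in g[r,25:75]))
```

```text
before [([361, 171, 16, 14, 182], [368.4, 177.5])]
now [([356, 166, 25, 20, 397], [368.7, 175.6])]
exp pipe top/bottom axis [369.72755406 169.46613977] [369.05021721 183.99263674] width px 21.539542658587514
flange region diff 38.0 foot rear diff 3.9
[0.60227212 0.28461814 0.16956393] [-0.65600707  1.52328546  0.60257234]
-------------------------.........----------------
+-------------+--------------.........------------
-------------------+++--++-+-----.........--------
----------------++#####++++#####++---.........----
--------------++###++++++++++++####++---..........
----------.---+####++++++++++++#####+-------......
.--------------#####################+-----------..
---..--------++#####################--...---------
---++++----+++######################-........-----
++++----++++--+####################-.............-
++++----......-+###################-..........----
+--............+###################+...---++++--.-
--...............--+#############++--......-----.-
.............----..............----+--...----.....
..............-------------------++++--...........
++++--.............---++++------........---.......
+++++-----.......-----...................--......-
--------++---.........--.................---------
.......-+++-.........----........-----------------
........-++++--........----...--------------++++++
```

The pipe shows level, centred at (368.7, 175.6), against an expected seated position of about (369.4, 176.7). The foot area is unchanged, so I'm handing in.

```bash
python3 -c "
from plant import bot
print(bot.hand_in())"
```

```text
the job is handed in; nothing more can be done
None
```

The job is handed in at about 49 s, though the simulator gave no verdict: the locator wedged at about 17 N near x = -7 mm on the base and held, and the short pipe is seated flat on its flange and released.

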